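Snap the dial handle onto the dosing unit's D-shaft

ROBOT

A 6-joint arm with a two-finger parallel gripper is mounted at the origin on a cart in front of the work surface, level with it; the furniture and walls round the work are solid. World frame = base frame: x ahead of the robot, y to its left, z up, the work surface at z = 0. Lengths are in mm, angles in rad, forces in N, time in s.
With the tool pointing down it reaches from about 400 to 825 mm from the base axis. Payload 7 kg.
Tool frame: the origin (TCP) lies at the very end of the fingers, on their centre line; the grasp point (between the pads) lies 19 mm behind it (ctrl.grip_point_offset is the distance from the TCP to the grasp point, in mm); z points along the fingers, y is the line along which they close (so a half turn about z gives the same grasp; the last joint's range is limited). The gripper opens to 85 mm and grips with 20 to 120 N. Pads are 22 mm wide; open, the fingers measure 114 mm over their backs; the gripper's body (76 mm by 85 mm) begins 54 mm behind the grasp point. The pads swing forward as they close: fully open they stand 13 mm farther back than shut.
Start: joints at [-0.829, 0.359, 0.012, 0, -1.224, -0.288], TCP at [295.881, -606.671, 231.302] pointing down, gripper open.
Joint ranges: [-3.07, 3.07], [-1.43, 2.12], [-1.02, 1.25], [-3.03, 1.67], [-3.05, -0], [-3.03, 3.03]. Speed limits (rad/s): [2.39, 2.39, 3.01, 3.14, 3.14, 3.14].

INTERFACE

Orientations are given as a unit quaternion [w, x, y, z].
In Python, from workcell import state, vision, job, models, ctrl gives the robot as it stands.
- The arm moves only by the tool carry_out, never from a script. Its argument "rows" is a list of rows, each a list of 3 entries, a list of its own where there are three numbers: the shift along the tool's x, y, z in m, then the turn, a rotation vector about the tool's x, y, z in rad, then the opening in per cent of the stroke, from 0 (shut) to 100 (fully open). A call has 1 to 10 rows; each row shifts and turns the commanded pose from where the row before left it, along the tool's axes as they then stand; what a row does not reach is not made up. A row lasts 1/8 s, in which the tool goes at most 62.5 mm and 10.7 degrees, less where a joint would pass 70% of its speed; a pose out of reach is approached as far as the arm can. A call with a gripper value outside its range is refused whole. The fingers move at their own pace and stop on an object; "force" is the grip in N (left out, the last holds). Time passes only in rows, so rows that do not move let the fingers close. It gives the time, the measured TCP pose, the force, the opening and the grip force at its end, in the units of the state.
- state(): the state, without advancing time (a new reading comes with each control period).
- vision.read_camera(name): name is "side" or "top" or "wrist"; returns (picture, depth): 384x512x3 uint8, red, green, blue; 384x512 float32, mm along the optical axis (not along the pixel's ray), 0 where there is no reading.
- vision.camera_model(name): a dict with "intrinsics" (3x3 intrinsics, pixels), "rvec" (rotation vector, rad) and "tvec" (3), from world to camera coordinates, as OpenCV has them. Camera axes: x right, y down, z forward; pixel columns grow to the right and rows downward; lengths in mm; the calibration is good to about 2 mm. A picture is of the moment at which its call begins: read the wrist's pose just before it. camera_model takes no time and is no camera call; for the wrist camera it gives the pose at the moment of the call.
- job.close_job(): hands the job in; it is judged then, once.
Trained networks look in the newest picture that a camera, given by its name, has taken for a name from the list of things; names that differ only in an ending like _2 or _b are one class to them, and where a whole thing is asked for, a point or a joint stands for the part that bears it (a point fixed in the world has none). Each returns a list of dicts, best first, with "conf" (0 to 1); they miss things now and then, are a little off and sometimes report something else, mostly with a low value. They report only what shows in the picture. A call takes as long as a camera call.
- models.search_frame(camera, thing): "centre" ([x, y, z] in mm, in world coordinates, good to about 4 mm: the middle of the surface that is visible of it).
- models.pinpoint(camera, thing): "centre" ([x, y, z] in mm, in world coordinates, good to about 4 mm: a listed point, or the origin of a listed thing).
The state is a dict: "t": time; "q": joint angles; "joint_vel": joint speeds; "joint_efforts": joint torques, N m; "tcp_pos": TCP position; "eef_rot": TCP orientation; "wrist_force": force on the tool from outside, world axes, zero at the start; "wrist_torque": the same for the moment, N m; "gripper_width": finger opening in mm; "grip_force": force on a finger pad.
Only numpy, scipy, OpenCV 4.12 (cv2) and the standard library are available. Lean on these libraries where they do the work, as an engineer would, in place of code of your own. Each camera call takes 0.05 s, during which the arm holds its last target. There are 200 camera calls.

TASK

The orange-levered dial handle of the dosing unit was only set loosely on its shaft, out of line with the shaft's flat. Swing the handle round until it drops onto the flat, then press it straight down until it snaps fully home against the panel, and leave the other things on the table where they are.

Things in the scene. Friction and masses are not known exactly. Their poses are not given: they have to be found in the camera images.
- dosing_unit: Fixed white dosing unit with a flat grey top panel 55 mm above the table. Origin: on the table right under the axis of its upright steel shaft; z up. The case reaches 90 mm from the origin to its own -x (front, towards the robot), 60 mm to +x and 90 mm to each side. The green and blue dots printed round the shaft need not be met.
- shaft_foot (a point): Where the shaft's axis meets the panel. The D-shaft (30 mm across, flat 11 mm from the axis, 47 mm tall) is hidden in the handle's hub. It turns stiffly about z: 0.22 N m (2.6 N on the lever 85 mm out), and stays where it is left; this point's axes do not turn with it.
- dial_handle: Loose dial handle, 0.13 to 0.25 kg: black round hub, 58 mm across, 54 mm high, with an orange lever along its own -x. Origin: on the hub's axis at its underside; z up. At the start it rests on the shaft's end, underside 21 mm above the panel, turns there with almost no resistance and may lean up to 5 degrees. It drops on only with the lever over the shaft's flat (within about 8 degrees).
- lever_mid (a point): In the orange lever's middle, 85 mm from the hub's axis and 41 mm above the hub's underside. The lever is 16 mm wide, 18 mm high and ends 126 mm from the axis. The flat lies 0.4 to 2.0 rad anticlockwise (from above; yaw grows; from the robot's left to the front, on to its right) of the start; there the handle drops about 7 mm by its weight (underside 15 mm above the panel) and then turns the shaft.
- hub_top (a point): Centre of the hub's flat closed top, 54 mm above its underside, where to press. Once dropped onto the flat, a push of roughly 8 to 16 N straight down takes the handle past a spring catch and it snaps home with its underside on the panel (this point then 109 mm above the table); released earlier it stays up.
- scrub_brush: Wooden scrubbing brush, 61 x 154 x 46 mm, a loose bystander; origin under its centre.
- tape_roll: Roll of beige tape lying flat, 98 mm across and 25 mm high, a loose bystander; origin under its centre.
- spare_head: Green spare trigger spray head lying on its side, 215 x 97 x 22 mm, a loose bystander; origin under its centre.
- dosing_cup: Small grey-white cup, 65 mm across and 68 mm high, a loose bystander; origin under its centre.

How it is judged:
By the outcome, as a careful person would: the job done as asked, in the order asked, and still so for the second after the job is handed in, with the robot touching nothing.
It also fails if it takes over 51 s, if anything falls off the work surface, if the arm or the gripper's body presses on something with over 40 N, if the wrist force passes 120 N, or if a joint passes its speed limit or range.

## Working session

There is one attempt and no reset: what is moved stays moved. The work goes in short steps, Python scripts to look and compute and a tool call to move; the robot and the scene stay as the last step left them, time stands still between calls to the robot, and variables do not carry over. Pictures are saved under pics/ and viewed, at most 10 in all, crops included, and the job is handed in when it is done.

Besides the shell and the picture viewer there is one more tool, called as name([rows], argument=value, ...), one row to a line, values as JSON. carry_out: Moves the arm, as the interface text tells. Its arguments: {"type":"object","properties":{"rows":{"type":"array","items":{"type":"array"}},"force":{"type":"number"}},"required":["rows"]}

```bash
mkdir -p pics
cat > h.py <<'E'
from workcell import state, vision, job, models, ctrl
import numpy as np, cv2
from scipy.spatial.transform import Rotation as R
def snap(c,f):
    p,d=vision.read_camera(c); cv2.imwrite('pics/'+f,p[:,:,::-1]); return p,d
def world(c,d,mask):
    m=vision.camera_model(c);K=np.array(m['intrinsics']);Rm=cv2.Rodrigues(np.array(m['rvec'],float))[0];t=np.array(m['tvec']).ravel()
    v,u=np.nonzero(mask&(d>0));z=d[v,u]
    P=np.stack([(u-K[0,2])/K[0,0]*z,(v-K[1,2])/K[1,1]*z,z],1)
    return (P-t)@Rm
def orange(c):
    p,d=vision.read_camera(c); h=cv2.cvtColor(p,cv2.COLOR_RGB2HSV)
    m=(h[...,0]>4)&(h[...,0]<18)&(h[...,1]>170)&(h[...,2]>110)
    return p,d,world(c,d,m)
def st():
    s=state(); print(s['t'],np.round(s['tcp_pos'],1),np.round(R.from_quat(np.array(s['eef_rot'])[[1,2,3,0]]).as_matrix(),3).tolist(),np.round(s['wrist_force'],1),s['gripper_width'])
E
python3 - <<'E'
from h import *
st()
for c in ('top','side'):
    snap(c,c+'0.png')
    for n in ('shaft_foot','dial_handle','lever_mid','hub_top','dosing_unit','scrub_brush','tape_roll','spare_head','dosing_cup'):
        r=models.pinpoint(c,n); print(c,n,[(np.round(x['centre'],0).tolist(),round(x['conf'],2)) for x in r[:2]])
a=cv2.imread('pics/top0.png');b=cv2.imread('pics/side0.png')
cv2.imwrite('pics/both.png',cv2.resize(np.vstack([a,b]),(400,600)))
E
```

```text
0.0 [ 295.7 -606.3  230.4] [[-0.899, -0.438, -0.001], [-0.438, 0.899, 0.001], [0.0, 0.002, -1.0]] [-0.4  1.  -0.7] 85.2910797657545
top shaft_foot [([530.0, -162.0, 52.0], 0.75)]
top dial_handle [([531.0, -166.0, 76.0], 0.87)]
top lever_mid [([474.0, -101.0, 112.0], 0.61)]
top hub_top [([530.0, -164.0, 132.0], 0.85)]
top dosing_unit [([528.0, -161.0, -2.0], 0.88)]
top scrub_brush [([505.0, 356.0, -4.0], 0.9)]
top tape_roll [([491.0, -405.0, -2.0], 0.71)]
top spare_head [([657.0, -419.0, -0.0], 0.95)]
top dosing_cup [([531.0, -166.0, 53.0], 0.59), ([774.0, 182.0, 4.0], 0.51)]
side shaft_foot [([528.0, -165.0, 56.0], 0.69), ([473.0, -96.0, 116.0], 0.66)]
side dial_handle [([531.0, -164.0, 78.0], 0.97), ([656.0, -416.0, -1.0], 0.22)]
side lever_mid [([475.0, -98.0, 113.0], 0.59)]
side hub_top [([528.0, -160.0, 128.0], 0.72)]
side dosing_unit [([530.0, -162.0, -2.0], 0.84), ([768.0, 184.0, -3.0], 0.25)]
side scrub_brush [([503.0, 359.0, 0.0], 0.87)]
side tape_roll [([496.0, -400.0, 1.0], 0.96)]
side spare_head [([653.0, -413.0, -2.0], 0.85)]
side dosing_cup [([766.0, 183.0, -0.0], 0.75)]
```

View pics/top0.png

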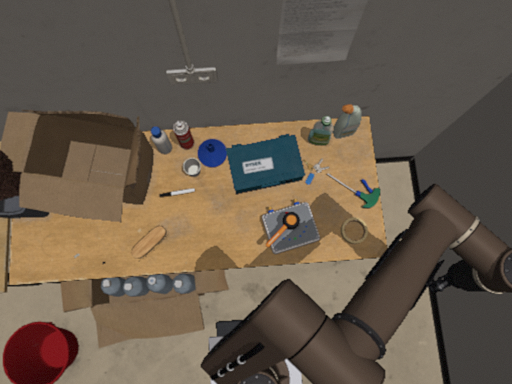

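View pics/side0.png

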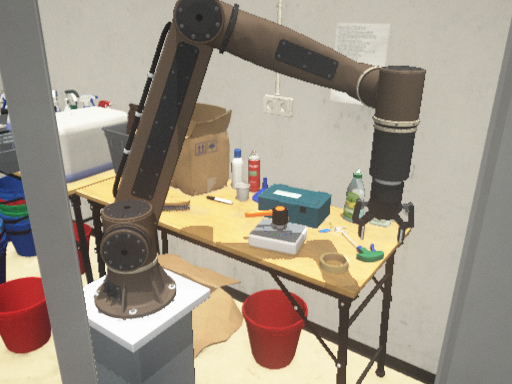

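The top view shows the handle on the unit at about (290,220), with its lever pointing to the front-left (270,245). The tape, green head and cup stand clear of it. Next I'll measure the lever accurately.

```bash
cat >> h.py <<'E'
def lever(c,ax=np.array([530,-163.])):
    p,d,W=orange(c)
    r=np.linalg.norm(W[:,:2]-ax,axis=1); W=W[(r<140)&(W[:,2]>80)&(W[:,2]<150)]; r=np.linalg.norm(W[:,:2]-ax,axis=1)
    L=W[r>40]; q=L[:,:2].mean(0)-ax
    top=np.median(L[:,2]); print(c,len(L),'dir',np.degrees(np.arctan2(q[1],q[0]))%360,'mean',L.mean(0).round(1),'zmed',top, 'max',np.percentile(L[:,2],90),'r',r.max())
E
python3 - <<'E'
from h import *
lever('top');lever('side');st()
s=state();M=R.from_quat(np.array(s['eef_rot'])[[1,2,3,0]]).as_matrix()
ax=np.array([530,-163]);a=np.radians(131.5)
T=np.append(ax+95*np.array([np.cos(a),np.sin(a)]),180)
print(T,M.T@(T-s['tcp_pos']),np.degrees(np.arctan2(M[1,0],M[0,0])))
E
```

```text
top 45 dir 130.4729969227137 mean [ 481.2 -105.8  121.9] zmed 121.61492066878886 max 125.95112968862526 r 123.84543492505905
side 62 dir 137.22244185260587 mean [ 468.2 -105.8  113.4] zmed 113.36500017194916 max 117.85480668878988 r 123.55308691892347
1.1 [ 295.9 -606.7  231.3] [[-0.899, -0.438, -0.0], [-0.438, 0.899, 0.0], [0.0, 0.0, -1.0]] [ 1.2 -0.7 -0.7] 85.33629637185648
[467.05109542 -91.84920653 180.        ] [-379.54864974  387.66845947   51.31395817] -153.9993538790074
```

carry_out([
  [[-0.038,0.0388,0],[0,0,0],50],
  [[-0.038,0.0388,0],[0,0,0],50],
  [[-0.038,0.0388,0],[0,0,0],50],
  [[-0.038,0.0388,0],[0,0,0],50],
  [[-0.038,0.0388,0],[0,0,0],50],
  [[-0.038,0.0388,0],[0,0,0],50],
  [[-0.038,0.0388,0],[0,0,0],50],
  [[-0.038,0.0388,0],[0,0,0],50],
  [[-0.038,0.0388,0],[0,0,0],50],
  [[-0.038,0.0388,0],[0,0,0],50],
])

```text
t: 2.35
tcp_pos: [467.7, -89.6, 231.8]
eef_rot: [0.001, -0.225, 0.974, -0.0]
wrist_force: [0.9, -0.2, -0.4]
gripper_width: 42.5
grip_force: 0.0
```

carry_out([
  [[0,0,0],[0,0,0.131],50],
  [[0,0,0],[0,0,0.131],50],
  [[0,0,0],[0,0,0.131],50],
  [[0,0,0],[0,0,0.131],50],
  [[0,0,0],[0,0,0.131],50],
  [[0,0,0],[0,0,0.131],50],
  [[0,0,0],[0,0,0.131],50],
  [[0,0,0],[0,0,0.131],50],
  [[0,0,0],[0,0,0.131],50],
  [[0,0,0],[0,0,0.131],50],
  [[0,0,0],[0,0,0],50],
])

```text
invalid input at $.rows: expected 1 to 10 rows
```

carry_out([
  [[0,0,0],[0,0,0.145],50],
  [[0,0,0],[0,0,0.145],50],
  [[0,0,0],[0,0,0.145],50],
  [[0,0,0],[0,0,0.145],50],
  [[0,0,0],[0,0,0.145],50],
  [[0,0,0],[0,0,0.145],50],
  [[0,0,0],[0,0,0.145],50],
  [[0,0,0],[0,0,0.145],50],
  [[0,0,0],[0,0,0.145],50],
  [[0,0,0],[0,0,0],50],
])

```text
t: 3.6
tcp_pos: [467.3, -91.4, 231.4]
eef_rot: [0.0, 0.412, 0.911, 0.0]
wrist_force: [0.6, 0.4, 0.2]
gripper_width: 42.9
grip_force: 0.0
```

Run:
```python
from h import *
st()
snap('wrist','w1.png')
for n in ('lever_mid','hub_top','shaft_foot'):
    r=models.pinpoint('wrist',n); print(n,[(np.round(x['centre'],1).tolist(),round(x['conf'],2)) for x in r[:2]])
lever('wrist')
```

```text
3.6 [467.3 -91.4 231.4] [[-0.66, 0.751, 0.0], [0.751, 0.66, 0.0], [-0.0, 0.0, -1.0]] [0.6 0.4 0.2] 42.89197689087217
lever_mid [([472.7, -98.2, 111.6], 0.61)]
hub_top []
shaft_foot [([528.6, -165.3, 53.7], 0.86), ([473.6, -98.0, 111.0], 0.45)]
wrist 1013 dir 130.8487353814714 mean [ 477.3 -102.1  121.4] zmed 121.54824882208156 max 123.60427969801954 r 125.73622991803596
```

View pics/w1.png

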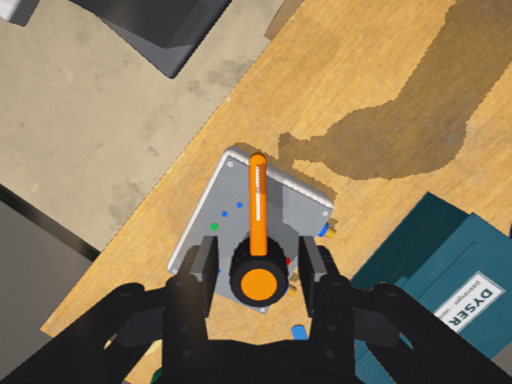

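The wrist picture shows the lever lying between the open fingers (column ~258, rows 155-255). I'll lower so they straddle it, then start swinging anticlockwise.

carry_out([
  [[0,0,0.034],[0,0,0],50],
  [[0,0,0.034],[0,0,0],50],
  [[0,0,0.034],[0,0,0],50],
  [[0,0,0.034],[0,0,0],50],
  [[0,0,0],[0,0,0],50],
])

```text
t: 4.47
tcp_pos: [465.5, -91.7, 93.4]
eef_rot: [-0.002, 0.413, 0.911, -0.001]
wrist_force: [-0.7, -0.3, 0.7]
gripper_width: 42.6
grip_force: 0.0
```

carry_out([
  [[-0.00013,-0.005,0],[0,0,-0.052],50],
  [[-0.00013,-0.005,0],[0,0,-0.052],50],
  [[-0.00013,-0.005,0],[0,0,-0.052],50],
  [[-0.00013,-0.005,0],[0,0,-0.052],50],
  [[-0.00013,-0.005,0],[0,0,-0.052],50],
  [[-0.00013,-0.005,0],[0,0,-0.052],50],
  [[-0.00013,-0.005,0],[0,0,-0.052],50],
  [[0,0,0],[0,0,0],50],
])

```text
t: 5.48
tcp_pos: [446.6, -118.8, 96.8]
eef_rot: [0.001, 0.241, 0.97, 0.0]
wrist_force: [0.4, 1.4, 0.6]
gripper_width: 42.8
grip_force: 0.0
```

Run:
```python
from h import *
st()
p,d=snap('wrist','w2.png')
lever('wrist');lever('top');lever('side')
```

```text
5.475 [ 446.6 -118.8   96.8] [[-0.884, 0.468, 0.002], [0.468, 0.884, 0.0], [-0.002, 0.001, -1.0]] [0.4 1.4 0.6] 42.786968271770526
wrist 3754 dir 145.6364182437509 mean [ 452.5 -110.   119.8] zmed 120.15834301751246 max 122.11424665075675 r 125.96665476571572h.py:20: RuntimeWarning: Mean of empty slice.
  L=W[r>40]; q=L[:,:2].mean(0)-ax
  ret = um.true_divide(
  return _methods._mean(a, axis=axis, dtype=dtype,
  ret = ret.dtype.type(ret / rcount)
h.py:21: RuntimeWarning: Mean of empty slice.
  top=np.median(L[:,2]); print(c,len(L),'dir',np.degrees(np.arctan2(q[1],q[0]))%360,'mean',L.mean(0).round(1),'zmed',top, 'max',np.percentile(L[:,2],90),'r',r.max())
Traceback (most recent call last):
  File "h.py", line 21, in lever
    top=np.median(L[:,2]); print(c,len(L),'dir',np.degrees(np.arctan2(q[1],q[0]))%360,'mean',L.mean(0).round(1),'zmed',top, 'max',np.percentile(L[:,2],90),'r',r.max())
                                                                                                                                  ~~~~~~~~~~~~~^^^^^^^^^^^
IndexError: index -1 is out of bounds for axis 0 with size 0
```

View pics/w2.png

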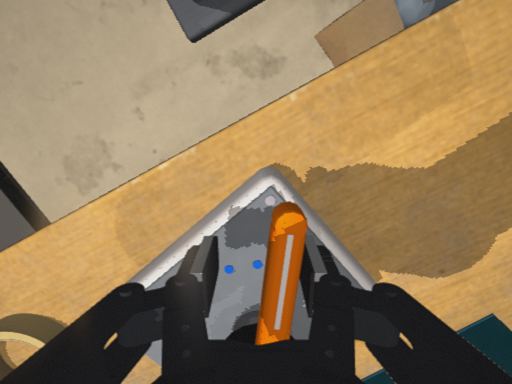

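The lever follows the right-hand finger (lever column ~283 against finger ~300) and has not dropped yet. I'll keep swinging.

carry_out([
  [[-0.00013,-0.005,0],[0,0,-0.052],50],
  [[-0.00013,-0.005,0],[0,0,-0.052],50],
  [[-0.00013,-0.005,0],[0,0,-0.052],50],
  [[-0.00013,-0.005,0],[0,0,-0.052],50],
])

```text
t: 6.12
tcp_pos: [438.5, -137.2, 95.6]
eef_rot: [0.0, 0.138, 0.99, -0.0]
wrist_force: [0.1, -0.3, -0.4]
gripper_width: 42.3
grip_force: 0.0
```

```bash
python3 -c "
from h import *
st();lever('wrist')"
```

```text
6.125 [ 438.5 -137.2   95.6] [[-0.962, 0.274, 0.0], [0.274, 0.962, -0.0], [-0.0, 0.0, -1.0]] [ 0.1 -0.3 -0.4] 42.30041697525064
wrist 3723 dir 158.11539862499924 mean [ 441.9 -127.6  119.2] zmed 119.58643162075217 max 121.77985611880261 r 126.32667212033628
```

carry_out([
  [[-0.00013,-0.005,0],[0,0,-0.052],50],
  [[-0.00013,-0.005,0],[0,0,-0.052],50],
  [[-0.00013,-0.005,0],[0,0,-0.052],50],
  [[-0.00013,-0.005,0],[0,0,-0.052],50],
])

```text
t: 6.68
tcp_pos: [435.0, -156.8, 95.5]
eef_rot: [0.0, 0.035, 0.999, -0.0]
wrist_force: [0.8, 0.1, -1.4]
gripper_width: 42.6
grip_force: 0.0
```

```bash
python3 -c "
from h import *
st();lever('wrist')"
```

```text
6.675 [ 435.  -156.8   95.5] [[-0.998, 0.071, 0.0], [0.071, 0.998, -0.0], [-0.0, -0.0, -1.0]] [ 0.8  0.1 -1.4] 42.611227800136135
wrist 3694 dir 170.16605262436283 mean [ 436.1 -146.7  119. ] zmed 119.33949975403337 max 121.6897129287594 r 126.33821945299636
```

carry_out([
  [[-0.00013,-0.005,0],[0,0,-0.052],50],
  [[-0.00013,-0.005,0],[0,0,-0.052],50],
  [[-0.00013,-0.005,0],[0,0,-0.052],50],
  [[-0.00013,-0.005,0],[0,0,-0.052],50],
])

```text
t: 7.22
tcp_pos: [435.7, -176.7, 95.5]
eef_rot: [0.0, -0.068, 0.998, -0.0]
wrist_force: [-0.5, -0.8, -0.2]
gripper_width: 42.8
grip_force: 0.0
```

```bash
python3 -c "
from h import *
st();lever('wrist')"
```

```text
7.225 [ 435.7 -176.7   95.5] [[-0.991, -0.136, 0.0], [-0.136, 0.991, -0.0], [-0.0, -0.0, -1.0]] [-0.5 -0.8 -0.2] 42.82939618114257
wrist 3701 dir 182.29750460614807 mean [ 434.7 -166.8  118.5] zmed 118.88597188029888 max 121.36306050466163 r 126.55740823544346
```

carry_out([
  [[-0.00013,-0.005,0],[0,0,-0.052],50],
  [[-0.00013,-0.005,0],[0,0,-0.052],50],
  [[-0.00013,-0.005,0],[0,0,-0.052],50],
])

```text
t: 7.65
tcp_pos: [438.8, -191.3, 95.4]
eef_rot: [0.0, -0.146, 0.989, -0.0]
wrist_force: [0.4, 0.5, -0.0]
gripper_width: 42.9
grip_force: 0.0
```

```bash
python3 -c "
from h import *
st();lever('wrist')"
```

```text
7.65 [ 438.8 -191.3   95.4] [[-0.958, -0.288, 0.0], [-0.288, 0.958, -0.0], [-0.0, -0.0, -1.0]] [ 0.4  0.5 -0. ] 42.8566234105083
wrist 3702 dir 191.3531399073192 mean [ 436.4 -181.8  118.3] zmed 118.69860835258308 max 121.18577572319087 r 126.58688812869282
```

carry_out([
  [[-0.00013,-0.005,0],[0,0,-0.052],50],
  [[-0.00013,-0.005,0],[0,0,-0.052],50],
  [[-0.00013,-0.005,0],[0,0,-0.052],50],
])

```text
t: 8.07
tcp_pos: [444.2, -205.3, 95.4]
eef_rot: [-0.0, -0.222, 0.975, -0.0]
wrist_force: [0.1, -0.7, -0.4]
gripper_width: 42.7
grip_force: 0.0
```

```bash
python3 -c "
from h import *
st();lever('wrist')"
```

```text
8.075 [ 444.2 -205.3   95.4] [[-0.901, -0.433, -0.0], [-0.433, 0.901, -0.0], [0.0, -0.0, -1.0]] [ 0.1 -0.7 -0.4] 42.68535056012913
wrist 3707 dir 200.4329521532529 mean [ 440.7 -196.3  117.4] zmed 117.75772748335126 max 120.54628378584462 r 127.08187868473199
```

carry_out([
  [[-0.00013,-0.005,0],[0,0,-0.052],50],
  [[-0.00013,-0.005,0],[0,0,-0.052],50],
  [[-0.00013,-0.005,0],[0,0,-0.052],50],
])

```text
t: 8.5
tcp_pos: [451.7, -218.2, 95.4]
eef_rot: [0.0, -0.297, 0.955, 0.0]
wrist_force: [0.3, -0.1, 0.3]
gripper_width: 42.5
grip_force: 0.0
```

```bash
python3 -c "
from h import *
st();lever('wrist')"
```

```text
8.5 [ 451.7 -218.2   95.4] [[-0.824, -0.567, -0.0], [-0.567, 0.824, 0.0], [-0.0, 0.0, -1.0]] [ 0.3 -0.1  0.3] 42.5392138758118
wrist 3689 dir 209.46963635005253 mean [ 448.9 -208.9  114. ] zmed 114.25065818233351 max 117.58563521397245 r 127.59102564087107
```

carry_out([
  [[0,0,0],[0,0,0],50],
  [[0,0,0],[0,0,0],50],
])

```text
t: 8.8
tcp_pos: [451.4, -218.1, 95.3]
eef_rot: [-0.0, -0.297, 0.955, 0.0]
wrist_force: [-0.0, 0.6, 0.5]
gripper_width: 43.0
grip_force: 0.0
```

```bash
python3 -c "
from h import *
st();lever('wrist')"
```

```text
8.8 [ 451.4 -218.1   95.3] [[-0.824, -0.567, -0.0], [-0.567, 0.824, 0.0], [0.0, 0.0, -1.0]] [-0.   0.6  0.5] 42.965514974289135
wrist 3672 dir 209.892447856935 mean [ 449.2 -209.5  113.8] zmed 114.11430444851169 max 117.48034339590761 r 127.70682570863474
```

carry_out([
  [[-0.00013,-0.005,0],[0,0,-0.052],50],
  [[-0.00013,-0.005,0],[0,0,-0.052],50],
  [[0,0,0],[0,0,0],50],
])

```text
t: 9.22
tcp_pos: [457.8, -226.3, 95.3]
eef_rot: [-0.0, -0.346, 0.938, -0.0]
wrist_force: [0.5, 1.5, 0.0]
gripper_width: 42.7
grip_force: 0.0
```

```bash
python3 -c "
from h import *
st();lever('wrist')"
```

```text
9.225 [ 457.8 -226.3   95.3] [[-0.76, -0.65, 0.0], [-0.65, 0.76, -0.0], [0.0, -0.0, -1.0]] [0.5 1.5 0. ] 42.73257306825795
wrist 3643 dir 216.86198643211694 mean [ 456.6 -218.   111.3] zmed 111.59440153536846 max 114.25653722411076 r 127.01272628117998
```

carry_out([
  [[-0.00013,-0.005,0],[0,0,-0.052],50],
  [[-0.00013,-0.005,0],[0,0,-0.052],50],
  [[0,0,0],[0,0,0],50],
])

```text
t: 9.65
tcp_pos: [464.5, -233.5, 95.3]
eef_rot: [-0.0, -0.395, 0.919, 0.0]
wrist_force: [0.2, -0.2, 0.2]
gripper_width: 42.8
grip_force: 0.0
```

```bash
cat >> h.py <<'E'
def slope(c='wrist',ax=np.array([530,-163.])):
    p,d,W=orange(c); W=W[(W[:,2]>80)&(W[:,2]<150)]; r=np.linalg.norm(W[:,:2]-ax,axis=1)
    for a,b in ((0,20),(45,65),(65,85),(85,105),(105,122)):
        k=(r>a)&(r<b)
        if k.sum()>10: print(a,b,k.sum(),np.percentile(W[k,2],[50,85]).round(1),W[k,:2].mean(0).round(1))
E
python3 -c "
from h import *
st();lever('wrist');slope();slope('top')
for c in('wrist','top','side'):
  for n in ('hub_top','lever_mid'): print(c,n,[x['centre'] for x in models.pinpoint(c,n)][:1])"
```

```text
9.65 [ 464.5 -233.5   95.3] [[-0.689, -0.725, -0.0], [-0.725, 0.689, 0.0], [0.0, 0.0, -1.0]] [ 0.2 -0.2  0.2] 42.813093625267726
wrist 3634 dir 221.62595468410322 mean [ 461.3 -224.   111.1] zmed 111.38909145534524 max 114.14888274977169 r 127.04711760907817
45 65 621 [114.2 114.9] [ 487.3 -202.8]
65 85 832 [112.9 113.8] [ 474.4 -213.2]
85 105 916 [111.4 112.4] [ 458.9 -226.1]
105 122 922 [110.1 111. ] [ 444.5 -238.2]
wrist hub_top []
wrist lever_mid [[464.1, -213.4, 102.2]]
top hub_top []
top lever_mid [[772.5, 189.1, 1.2]]
side hub_top [[529.0, -161.8, 129.4]]
side lever_mid [[470.9, -99.0, 112.2]]
```

The handle has dropped about 8 mm: the lever's top extrapolated to the axis went from 126 to 118 mm. I'll lift straight off and check from above.

carry_out([
  [[0,0.002,0],[0,0,0],50],
  [[0,0,-0.034],[0,0,0],50],
  [[0,0,-0.034],[0,0,0],50],
  [[0,0,-0.034],[0,0,0],50],
  [[0,0,-0.034],[0,0,0],50],
  [[0,0,0],[0,0,0],20],
])

```text
t: 10.85
tcp_pos: [464.5, -232.5, 234.2]
eef_rot: [0.002, -0.395, 0.919, -0.002]
wrist_force: [-0.4, 0.1, -0.8]
gripper_width: 25.8
grip_force: 0.0
```

```bash
python3 -c "
from h import *
st();snap('wrist','w3.png');lever('wrist');slope();slope('top');snap('side','s3.png')
for c in('wrist','top','side'):
  for n in ('hub_top','lever_mid','shaft_foot'): print(c,n,[x['centre'] for x in models.pinpoint(c,n)][:1])
a=cv2.imread('pics/w3.png');b=cv2.imread('pics/s3.png')[180:270,220:330]
cv2.imwrite('pics/w3s.png',np.vstack([a[80:],cv2.resize(b,(350,286))[:, :] if 0 else cv2.copyMakeBorder(cv2.resize(b,(350,286)),0,0,0,162,0)]))"
```

```text
10.85 [ 464.5 -232.5  234.2] [[-0.687, -0.726, 0.005], [-0.726, 0.687, -0.001], [-0.003, -0.005, -1.0]] [-0.4  0.1 -0.8] 25.79077120337576
wrist 1108 dir 220.9655345049036 mean [ 468.8 -216.2  111.1] zmed 111.2693777644202 max 113.98724943185498 r 127.10341380669772
0 20 817 [122.5 123.4] [ 529.  -165.4]
45 65 306 [113.8 114.7] [ 489.3 -199.7]
65 85 242 [112.1 113.2] [ 474.  -212.3]
85 105 230 [110.7 111.7] [ 458.6 -225.2]
105 122 204 [109.6 110.5] [ 443.8 -237. ]
45 65 11 [111.1 116.2] [ 484.3 -199.3]
wrist hub_top [[535.1, -167.7, 121.9]]
wrist lever_mid [[463.9, -216.0, 103.2]]
wrist shaft_foot []
top hub_top []
top lever_mid [[467.5, -218.3, 103.2]]
top shaft_foot [[526.0, -163.6, 50.8]]
side hub_top [[528.6, -163.2, 121.2]]
side lever_mid [[464.8, -220.0, 103.8]]
side shaft_foot [[531.0, -163.8, 54.5]]
```

View pics/w3s.png

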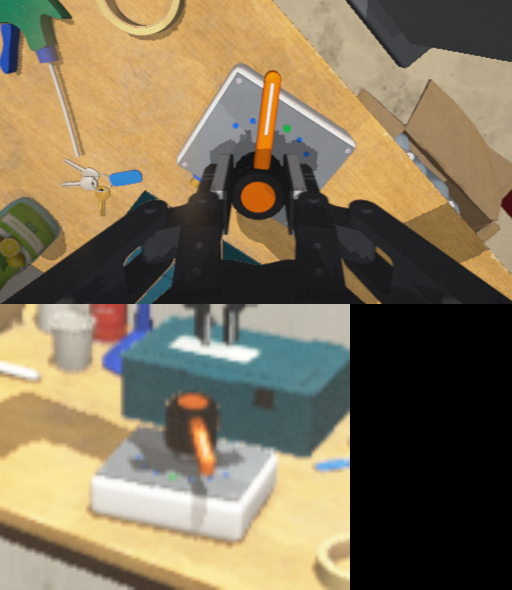

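The wrist view shows the hub disc at (258,277 in the full picture) with the lever over the flat. The hub top is at 122.5 mm, so the drop is confirmed. Now I'll go over the hub with shut fingers.

carry_out([
  [[-0.031,0,0],[0,0,0],0],
  [[-0.031,0,0],[0,0,0],0],
  [[-0.032,0,0],[0,0,0],0],
  [[0,0,0.03],[0,0,0],0],
  [[0,0,0.03],[0,0,0],0],
  [[0,0,0.03],[0,0,0],0],
  [[0,0,0],[0,0,0],0],
  [[0,0,0],[0,0,0],0],
])

```text
t: 12.55
tcp_pos: [528.5, -164.1, 142.4]
eef_rot: [0.0, -0.395, 0.918, -0.0]
wrist_force: [0.3, -0.2, 0.9]
gripper_width: 0.4
grip_force: 0.0
```

```bash
python3 -c "
from h import *
st()"
```

```text
12.55 [ 528.5 -164.1  142.4] [[-0.687, -0.726, 0.001], [-0.726, 0.687, -0.0], [-0.0, -0.001, -1.0]] [ 0.3 -0.2  0.9] 0.3864263962346932
```

Well centred. I'll go down slowly and watch the force.

carry_out([
  [[0,0,0.006],[0,0,0],0],
  [[0,0,0.006],[0,0,0],0],
  [[0,0,0.004],[0,0,0],0],
  [[0,0,0.002],[0,0,0],0],
  [[0,0,0.002],[0,0,0],0],
  [[0,0,0],[0,0,0],0],
])

```text
t: 13.3
tcp_pos: [528.6, -163.9, 122.0]
eef_rot: [0.001, -0.395, 0.918, -0.0]
wrist_force: [-0.0, 0.4, 3.7]
gripper_width: -0.1
grip_force: 2.0
```

carry_out([
  [[0,0,0.0015],[0,0,0],0],
  [[0,0,0.0015],[0,0,0],0],
  [[0,0,0.0015],[0,0,0],0],
  [[0,0,0],[0,0,0],0],
])

```text
t: 13.8
tcp_pos: [527.6, -163.9, 116.6]
eef_rot: [-0.0, -0.395, 0.919, 0.0]
wrist_force: [0.7, 0.6, 1.1]
gripper_width: 0.2
grip_force: 0.6
```

carry_out([
  [[0,0,0.001],[0,0,0],0],
  [[0,0,0.001],[0,0,0],0],
  [[0,0,0.001],[0,0,0],0],
  [[0,0,0],[0,0,0],0],
])

```text
t: 14.3
tcp_pos: [527.4, -164.0, 113.4]
eef_rot: [-0.0, -0.395, 0.919, 0.0]
wrist_force: [-0.5, 0.1, 0.0]
gripper_width: 0.4
grip_force: 0.0
```

carry_out([
  [[0,0,0.001],[0,0,0],0],
  [[0,0,0.001],[0,0,0],0],
  [[0,0,0.001],[0,0,0],0],
  [[0,0,0],[0,0,0],0],
])

```text
t: 14.8
tcp_pos: [527.7, -163.9, 110.7]
eef_rot: [-0.0, -0.395, 0.919, 0.0]
wrist_force: [0.2, 0.2, 0.8]
gripper_width: -0.2
grip_force: 0.0
```

carry_out([
  [[0,0,0.001],[0,0,0],0],
  [[0,0,0.001],[0,0,0],0],
  [[0,0,0],[0,0,0],0],
])

```text
t: 15.18
tcp_pos: [527.9, -163.9, 109.1]
eef_rot: [0.0, -0.395, 0.919, -0.0]
wrist_force: [-1.5, 0.9, 4.2]
gripper_width: -0.1
grip_force: 1.9
```

carry_out([
  [[0,0,0.001],[0,0,0],0],
  [[0,0,0.001],[0,0,0],0],
  [[0,0,0],[0,0,0],0],
])

```text
t: 15.55
tcp_pos: [528.0, -164.0, 109.0]
eef_rot: [0.0, -0.396, 0.918, -0.001]
wrist_force: [-7.2, 3.4, 21.1]
gripper_width: -0.5
grip_force: 10.4
```

Hard stop at 109.0 mm with 21 N, which is the home height. I'll retract and check.

carry_out([
  [[0,0,-0.004],[0,0,0],0],
  [[0,0,-0.02],[0,0,0],0],
  [[0,0,-0.04],[0,0,0],0],
  [[0,0,-0.04],[0,0,0],0],
  [[0.04,0,-0.02],[0,0,0],0],
  [[0.05,0,0],[0,0,0],0],
  [[0,0,0],[0,0,0],0],
])

```text
t: 16.42
tcp_pos: [464.0, -230.7, 231.1]
eef_rot: [0.0, -0.394, 0.919, -0.0]
wrist_force: [0.7, 0.3, 0.0]
gripper_width: 0.2
grip_force: 0.0
```

```bash
python3 -c "
from h import *
st();lever('wrist');slope();
for n in ('hub_top','lever_mid','dial_handle'): print(n,[x['centre'] for x in models.pinpoint('side',n) or vision.read_camera('side') and models.pinpoint('side',n)][:1])
snap('side','s4.png')
for n in ('hub_top','lever_mid','dial_handle','tape_roll','spare_head','dosing_cup','scrub_brush'): print(n,[x['centre'] for x in models.pinpoint('side',n)][:1])
b=cv2.imread('pics/s4.png')[170:290,200:400]; cv2.imwrite('pics/s4c.png',cv2.resize(b,None,fx=3,fy=3))"
```

```text
16.425 [ 464.  -230.7  231.1] [[-0.689, -0.724, 0.001], [-0.724, 0.689, 0.0], [-0.0, -0.0, -1.0]] [0.7 0.3 0. ] 0.173321544216597
wrist 1036 dir 221.81811618439565 mean [ 468.8 -217.8  104. ] zmed 104.25032396510397 max 105.22361967546983 r 123.85808189520897
45 65 277 [104.4 105.1] [ 489.5 -199.6]
65 85 222 [104.3 105. ] [ 474. -213.]
85 105 234 [104. 105.] [ 459. -226.]
105 122 225 [104.3 105.2] [ 444.9 -238. ]
hub_top [[528.6, -163.2, 121.2]]
lever_mid [[464.8, -220.0, 103.8]]
dial_handle [[531.1, -163.4, 68.9]]
hub_top [[530.7, -160.6, 106.9]]
lever_mid [[463.9, -216.8, 95.9]]
dial_handle [[653.1, -416.7, -1.2]]
tape_roll [[492.0, -403.9, -2.8]]
spare_head [[651.8, -413.2, -2.2]]
dosing_cup [[766.1, 180.4, -1.6]]
scrub_brush [[502.7, 353.1, -2.6]]
```

View pics/s4c.png

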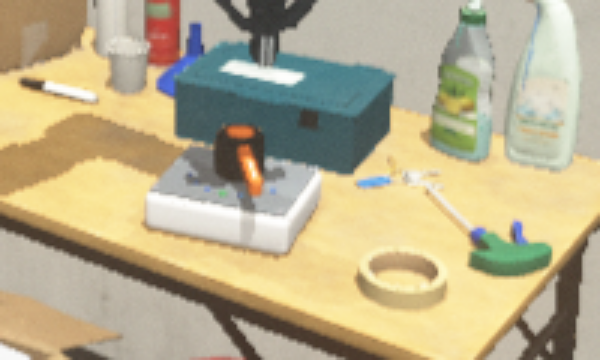

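The crop shows the hub flush on the panel at (240,155). The lever's top is level at 104-105 mm, the bystanders have not moved, and the arm is clear.

```bash
python3 -c "
from h import *
print(job.close_job())"
```

```text
the job is handed in; nothing more can be done
None
```

The handle was swung about 90° anticlockwise until it dropped onto the flat, then pressed down until it stopped firmly at 109 mm (21 N), its fully home height; the other things are where they were, and the job was handed in at about 17 s.

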